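Put the stylus holder away in its recess and clip it down

TASK

Put the black stylus holder away: swing the chrome spring clip clear of the recess in the beech shelf, then slide the holder along the shelf, without lifting or tipping it up, into the recess, cut-corner end first, until it lies flat and fully home. Then swing the clip back across so that its tip presses on top of the holder, and let go. Leave the lens, the punch, the locknut and the disc where they are.

Things in the scene. Friction and masses are not known exactly. Their poses are not given: they have to be found in the camera images.
- shelf: Low fixed beech shelf on the desk. Origin at desk level; its axes: x towards the back fence (away from the robot), y along the shelf, z up. Board from x = -100 to +66 mm, y = -250 to +225 mm; top surface 54 mm above the desk (z = 54). At y < 0 the top is plain; there the holder starts. Sites recess and fence give the rest, in this frame.
- recess (a point): Centre of the floor of the recess in the shelf top (shelf x = 0, y = 60, z = 44 mm); axes as the shelf's. Lined with thin grey baize. Recess: 91 mm in x (-45.5 to +45.5), 123 mm in y (-1.5 to +121.5), 10 mm deep; its two corners at the +y end are filled at 45 degrees (20 mm legs), the other two are square. A finger notch lies beyond its +y wall. The seated holder's origin lies here.
- fence (a point): Foot of the face of the aluminium back fence, at shelf x = +45.5, y = -120, z = 54 mm. The fence is 14 mm thick, stands 10 mm above the shelf top and runs from y = -250 to +121.5 mm. Its face is in line with the back wall of the recess: a holder pushed square against the fence and slid along it towards +y drops into the recess, cut-corner end dipping first.
- holder: Black flat stylus holder, 88 mm (its x) by 120 mm (its y), 13 mm thick, 0.25 to 0.45 kg, loose on the shelf, styli up; too wide to grasp flat. Origin at the centre of its underside. The two corners at its +y end are cut at 45 degrees (20 mm legs); that end starts within 20 degrees of shelf +y and goes in first. Play in the recess 1.5 mm all round; seated, its top is 3 mm above the shelf top.
- clip (a joint): Angle (rad) of the chrome spring clip about its upright pivot at shelf x = -63.5, y = 75 mm, in front of the recess. At 0 its leaf points to shelf +x, across the recess; growing values turn it clockwise seen from above, towards shelf -y; at 1.57 it lies in front of the recess, clear of it. Stops at -0.15 and 1.70. Starts across the recess; stays where it is left (2 N at the post turns it).
- clip_post (a point): Middle of the upright round finger post on the clip's leaf, 12 mm in diameter (a thin 15 mm cap on top), 55 mm from the pivot; it stands from 8 to 31 mm above the shelf top. Can be pinched or pushed from above.
- clip_leaf: The clip's leaf: chrome strip 13 mm wide reaching 77 mm from the pivot, with a round bevelled 21 mm pad under its end. Origin on the pivot axis, x along the leaf. The pad hangs 1.5 mm above the shelf top and springs up to 5 mm: swung in, it rides up over the edge of a seated holder (5 to 8 N at the post) and presses on its top with about 3 N. A holder not down in the recess blocks it.
- lens: Bystander: red glass warning lens, a dome 62 mm in diameter and 30 mm high, loose on the shelf beyond the +y end of the recess; origin at the centre of its underside.
- punch: Bystander: white plastic centre punch, 127 mm long, 17 mm thick, lying on the desk right of the shelf; origin on its underside under the thick part, x along it away from the point.
- locknut: Bystander: brass locknut, a ring 60 mm across and 14 mm high, on the desk right of the shelf; origin at the centre of its underside.
- acetate: Bystander: silver acetate disc, 178 mm in diameter, 2 mm thick, flat on the desk left of the shelf; origin at the centre of its underside.
Mind the look-alikes: they are no part of the job. There is more than one size of the holder; the one meant has the size given above.

How it is judged (in metres and radians):
On the way, in this order (a step that is already met when the one before it is completed fails the run):
1. the clip is swung clear of the recess (beyond 1.3 rad) (value of joint clip above 1.3 rad), for 0.2 s.
2. the holder lies flat and fully home in the recess with the clip still off it (horizontal distance between holder and recess below 0.005 m and z of holder in the frame of shelf below 0.0462 m and angle between holder's own z axis and vertical below 0.03 rad and angle between the y axis of holder and the y axis of shelf, either way round below 0.05 rad and contact force between clip_leaf and holder below 0.2 N), for 0.2 s.
At the end, for the whole second after the job is handed in: The holder is at rest in the recess, within 5 mm of its centre, its underside within 2.2 mm of the recess floor, level within 0.03 rad and square to the shelf within 0.05 rad; the clip is turned back across it (below 0.8 rad) and its pad presses on the holder with more than 0.5 N (horizontal distance between holder and recess below 0.005 m and z of holder in the frame of shelf below 0.0462 m and angle between holder's own z axis and vertical below 0.03 rad and angle between the y axis of holder and the y axis of shelf, either way round below 0.05 rad and value of joint clip below 0.8 rad and contact force between clip_leaf and holder above 0.5 N and linear speed of holder below 0.02 m/s); the robot touches nothing.
It fails at once if the holder is lifted more than 30 mm off the shelf (z of holder in the frame of shelf above 0.084 m).
It fails at once if the holder is tipped up by more than 0.5 rad or knocked off the shelf (angle between holder's own z axis and vertical above 0.5 rad or z of holder in the frame of shelf below 0.035 m).
It fails at once if the lens, punch, locknut or disc is moved more than 20 mm (distance of any of lens, punch, locknut, acetate from where it was at the start of the episode above 0.02 m).
It also fails if it takes over 72 s, if anything falls off the work surface, if the arm or the gripper's body presses on something with over 40 N, if the wrist force passes 120 N, or if a joint passes its speed limit or range.

ROBOT

A 6-joint arm with a two-finger parallel gripper is mounted at the origin on the work surface. World frame = base frame: x ahead of the robot, y to its left, z up, the work surface at z = 0. Lengths are in m, angles in degrees, forces in N, time in s.
With the tool pointing down it reaches from about 0.3 to 0.75 m from the base axis. Payload 8.5 kg.
Tool frame: the origin (TCP) lies between the finger pads; the fingertips stand 17 mm ahead of it and the grasp point (between the pads) lies 2 mm behind it; z points along the fingers, y is the direction in which the jaws open and shut (so a half turn about z gives the same grasp; the last joint's range is limited). The gripper opens to 85 mm and grips with 20 to 120 N. Pads are 22 mm wide; open, the fingers measure 114 mm over their backs; the gripper's body (76 mm by 85 mm) begins 54 mm behind the grasp point. The pads swing forward as they close: fully open they stand 13 mm farther back than shut.
Start: joints at [-83.211, 21.807, 74.336, -0, 83.858, -12.336], TCP at [0.18, -0.52, 0.248] pointing down, gripper open.
Joint ranges: [-178.18, 178.18], [-50.72, 133.34], [12.68, 142.11], [-81.47, 261.47], [9.98, 163.14], [-165.26, 165.26]. Speed limits (degrees/s): [136.94, 136.94, 180, 180, 180, 180].

INTERFACE

Orientations are given as a 3x3 rotation matrix whose columns are the frame's x, y, z axes.
In Python, from rig import readout, eyes, env gives the robot as it stands.
- The arm moves only by the tool arm_command, never from a script. Its argument "rows" is text: rows parted by semicolons, each of 7 numbers parted by spaces: the closure, from 0 (fully open) to 1 (shut), then the shift along the tool's x, y, z in mm, then the turn, a rotation vector about the tool's x, y, z in degrees. In form: grip dx dy dz rx ry rz; .... A call has 1 to 5 rows; each row shifts and turns the commanded pose from where the row before left it, along the tool's axes as they then stand; what a row does not reach is not made up. A row lasts 1/12 s, in which the tool goes at most 41.7 mm and 7.16 degrees, less where a joint would pass 70% of its speed; a pose out of reach is approached as far as the arm can. A call with a gripper value outside its range is refused whole. The fingers move at their own pace and stop on an object; "squeeze" is the grip in N (left out, the last holds). Time passes only in rows, so rows that do not move let the fingers close. It gives the time, the measured TCP pose, the force and the opening at its end, in the units of the state.
- readout.observe(): the state, without advancing time (a new reading comes with each control period).
- eyes.get_image(name): name is "scene" or "top" or "wrist"; returns the picture (420x560x3 uint8, red, green, blue); there is no depth.
- eyes.camera_model(name): a dict with "mtx" (3x3 intrinsics, pixels), "view" (4x4, takes a point from world to camera coordinates). Camera axes: x right, y up, looking along -z (the intrinsics and any distortion apply to the point x, -y, -z); pixel columns grow to the right and rows downward; lengths in m; the calibration is good to about 2 mm. A picture is of the moment at which its call begins: read the wrist's pose just before it. camera_model takes no time and is no camera call; for the wrist camera it gives the pose at the moment of the call.
- env.close_job(): hands the job in, once; it reports no verdict.
The state is a dict: "time_s": time; "q": joint angles; "qvel": joint speeds; "joint_efforts": joint torques, N m; "position": TCP position; "tool_rot": TCP orientation; "ft_force": force on the tool from outside, world axes, zero at the start; "wrist_torque": the same for the moment, N m; "grip_width": finger opening in m.
Only numpy, scipy, OpenCV 4.12 (cv2) and the standard library are available. Lean on these libraries where they do the work, as an engineer would, in place of code of your own. Each camera call takes 0.05 s, during which the arm holds its last target. There are 200 camera calls.

## Working session

There is one attempt and no reset: what is moved stays moved. The work goes in short steps, Python scripts to look and compute and a tool call to move; the robot and the scene stay as the last step left them, time stands still between calls to the robot, and variables do not carry over. Pictures are saved under pics/ and viewed, about 8 in all and at most 12, crops included, and the job is handed in when it is done.

Besides the shell and the picture viewer there is one more tool, called after "Emit:" by a JSON object that holds its "op" and its "data", one argument or row to a line. arm_command: Moves the arm, as the interface text tells. Its arguments: {"type":"object","properties":{"rows":{"type":"string"},"squeeze":{"type":"number"}},"required":["rows"]}

```bash
mkdir -p pics; ls
python3 - <<'E'
from rig import readout,eyes
import cv2,numpy as np
s=readout.observe();print(s)
for n in("scene","top"):
    im=eyes.get_image(n);cv2.imwrite(f"pics/{n}0.png",im[:,:,::-1]);m=eyes.camera_model(n);print(n,np.round(m["mtx"],2).tolist(),np.round(m["view"],4).tolist(),[k for k in m])
E
```

```text
pics
{'time_s': 0.0, 'q': array([-8.32118830e+01,  2.18419014e+01,  7.43870315e+01, -5.43529588e-04,
        8.38585104e+01, -1.23360824e+01]), 'qvel': array([ 0.10796303,  0.05225423, -0.00746712,  0.05271914, -0.06057063,
        0.03748081]), 'joint_efforts': array([ 6.17887981e-04, -4.48460984e+01, -2.31279051e+01, -1.26370096e-04,
        4.78929724e-03,  1.53957342e-05]), 'position': array([ 0.18014791, -0.51936017,  0.24768982]), 'tool_rot': array([[ 9.44810320e-01,  3.27617801e-01, -1.89756520e-04],
       [ 3.27617702e-01, -9.44809159e-01,  1.51436030e-03],
       [ 3.16847692e-04, -1.49295083e-03, -9.99998835e-01]]), 'ft_force': array([ 0.29183889, -0.64116617,  0.44654321]), 'wrist_torque': array([ 0.02933167, -0.02918144, -0.02865184]), 'grip_width': 0.08541961130840622}
scene [[466.61, 0.0, 279.41], [0.0, 466.61, 204.27], [0.0, 0.0, 1.0]] [[-0.6267, 0.7792, 0.0042, 0.3135], [-0.5599, -0.454, 0.6931, 0.2311], [0.542, 0.4321, 0.7208, -1.7431], [0.0, 0.0, 0.0, 1.0]] ['mtx', 'view']
top [[481.21, 0.0, 272.64], [0.0, 481.21, 206.57], [0.0, 0.0, 1.0]] [[0.0112, -0.9998, 0.0134, -0.0002], [0.9983, 0.0119, 0.0578, -0.5114], [-0.058, 0.0127, 0.9982, -1.1546], [0.0, 0.0, 0.0, 1.0]] ['mtx', 'view']
```

View pics/top0.png

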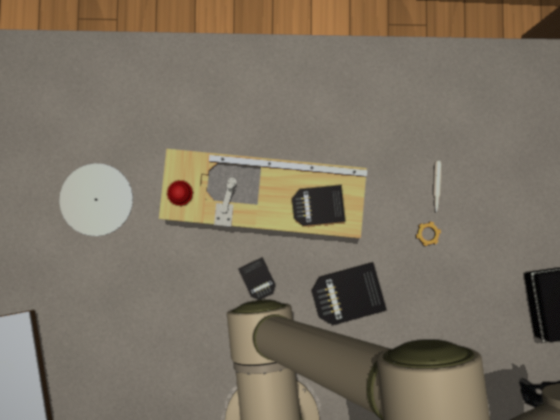

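View pics/scene0.png

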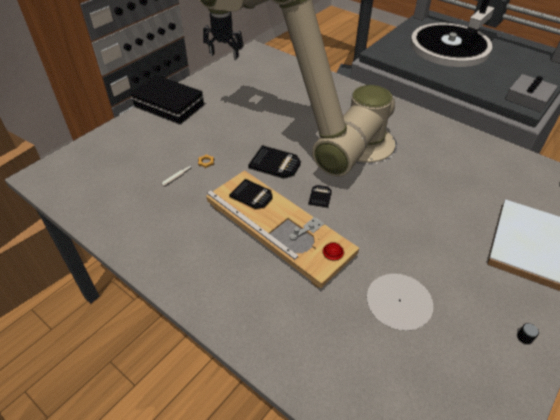

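The top view shows the shelf with corners near (167,149), (367,169), (361,239) and (160,221). The holder is at (320,205), the clip pivot near (223,218) with its tip near (233,183), and the lens at (180,193). The scene view agrees. The other black holders lie on the desk and are decoys.

```bash
cat > h.py <<'E'
import cv2,numpy as np
from rig import readout,eyes
def ray(m,px,z):
    K=np.array(m["mtx"]);V=np.array(m["view"]);px=np.atleast_2d(px).astype(float)
    d=np.c_[(px-K[:2,2])/[K[0,0],K[1,1]],np.ones(len(px))]*[1,-1,-1]
    d=d@V[:3,:3];c=-V[:3,:3].T@V[:3,3]
    return c+d*((z-c[2])/d[:,2])[:,None]
def proj(m,P):
    K=np.array(m["mtx"]);V=np.array(m["view"]);p=(np.atleast_2d(P)@V[:3,:3].T+V[:3,3])*[1,-1,-1];p=p@K.T
    return p[:,:2]/p[:,2:]
E
python3 - <<'E'
from h import *
im=cv2.imread("pics/top0.png");m=eyes.camera_model("top")
hsv=cv2.cvtColor(im,cv2.COLOR_BGR2HSV)
w=cv2.inRange(hsv,(12,60,130),(30,255,255));w[:140]=0;w[245:]=0;w[:,:150]=0;w[:,380:]=0
h=np.vstack(cv2.findContours(w,0,1)[0]);r=cv2.minAreaRect(h);b=cv2.boxPoints(r)
print("shelf",b.tolist(),np.round(ray(m,b,.054),4).tolist())
P=ray(m,b,.054)[:,:2];print([np.linalg.norm(P[i]-P[i-1]) for i in range(4)])
hull=cv2.convexHull(h);print(cv2.approxPolyDP(hull,3,True)[:,0].tolist())
k=cv2.inRange(im,(0,0,0),(60,60,60));k[:180]=0;k[228:]=0;k[:,:288]=0;k[:,350:]=0
n,l,s,c=cv2.connectedComponentsWithStats(k);print(s[1:].tolist())
c=max(cv2.findContours(k,0,1)[0],key=cv2.contourArea)
print("hold",cv2.approxPolyDP(cv2.convexHull(c),2,True)[:,0].tolist())
Q=ray(m,cv2.convexHull(c)[:,0],.067)[:,:2].astype(np.float32);print(cv2.minAreaRect(Q),np.round(cv2.boxPoints(cv2.minAreaRect(Q)),4).tolist())
for z0,y0,x0,n in((140,160,150,"a"),):
    cv2.imwrite("pics/topz.png",cv2.resize(im[140:250,150:380],None,fx=3.4,fy=3.4,interpolation=cv2.INTER_CUBIC))
E
```

```text
shelf [[157.80929565429688, 218.70089721679688], [164.49758911132812, 147.35916137695312], [367.5256042480469, 166.39303588867188], [360.8373107910156, 237.73477172851562]] [[0.4775, 0.2743, 0.054], [0.6459, 0.2628, 0.054], [0.607, -0.2173, 0.054], [0.4384, -0.2015, 0.054]]
[np.float64(0.4774150298898291), np.float64(0.16881527172320934), np.float64(0.4816288019663855), np.float64(0.16938485321954935)]
[[366, 168], [360, 237], [159, 218], [167, 148]]
[[293, 186, 51, 39, 1350]]
hold [[340, 186], [343, 220], [303, 224], [296, 219], [293, 198], [300, 190]]
((0.5123307108879089, -0.09843483567237854), (0.08251502364873886, 0.11379075050354004), 6.437788963317871) [[0.4650000035762787, -0.04650000110268593], [0.47769999504089355, -0.15960000455379486], [0.5597000122070312, -0.15029999613761902], [0.5468999743461609, -0.037300001829862595]]
```

View pics/topz.png

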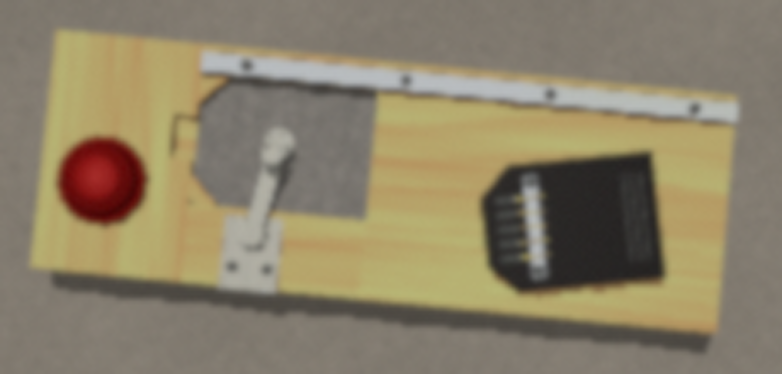

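Emit:
{"op": "arm_command", "data": {
  "rows": "0.3 0 0 0 0 0 6; 0.3 0 0 0 0 0 6; 0.3 0 0 0 0 0 6; 0.3 0 0 0 0 0 5.8; 0.3 17 -35 0 0 0 0"
}}

```text
time_s: 0.52
position: [0.1979, -0.4894, 0.2472]
tool_rot: [[0.996, -0.091, -0.001], [-0.091, -0.996, -0.001], [-0.001, 0.001, -1.0]]
ft_force: [0.8, -0.3, -0.5]
grip_width: 0.0604
```

Emit:
{"op": "arm_command", "data": {
  "rows": "0.3 17 -35 0 0 0 0; 0.3 17 -35 0 0 0 0; 0.3 17 -35 0 0 0 0; 0.3 17 -35 0 0 0 0; 0.3 17 -35 0 0 0 0"
}}

```text
time_s: 0.93
position: [0.2994, -0.3168, 0.2481]
tool_rot: [[0.997, -0.082, -0.0], [-0.082, -0.997, 0.001], [-0.0, -0.001, -1.0]]
ft_force: [1.5, 0.5, -1.2]
grip_width: 0.0599
```

Emit:
{"op": "arm_command", "data": {
  "rows": "0.3 17 -35 0 0 0 0; 0.3 17 -35 0 0 0 0; 0.3 17 -35 0 0 0 0; 0.3 17 -35 0 0 0 0; 0.3 17 -35 0 0 0 0"
}}

```text
time_s: 1.35
position: [0.3984, -0.1492, 0.2483]
tool_rot: [[0.997, -0.082, -0.0], [-0.082, -0.997, 0.0], [-0.0, -0.0, -1.0]]
ft_force: [1.4, -0.6, 0.1]
grip_width: 0.0598
```

Emit:
{"op": "arm_command", "data": {
  "rows": "0.3 17 -35 0 0 0 0; 0.3 17 -35 0 0 0 0; 0.3 17 -35 0 0 0 0; 0.3 17 -35 0 0 0 0; 0.3 17 -35 0 0 0 0"
}}

```text
time_s: 1.77
position: [0.4974, 0.0184, 0.2481]
tool_rot: [[0.997, -0.081, -0.0], [-0.081, -0.997, 0.0], [-0.0, -0.0, -1.0]]
ft_force: [1.0, -1.3, 0.6]
grip_width: 0.0603
```

Emit:
{"op": "arm_command", "data": {
  "rows": "0.3 10 -15 0 0 0 0; 0.3 0 0 0 0 0 0"
}}

```text
time_s: 1.93
position: [0.5093, 0.0334, 0.2477]
tool_rot: [[0.997, -0.077, -0.0], [-0.077, -0.997, 0.001], [-0.0, -0.001, -1.0]]
ft_force: [-1.3, -0.2, -0.2]
grip_width: 0.06
```

Run:
```python
from h import *
s=readout.observe();print(s["time_s"],s["position"],s["tool_rot"],s["grip_width"])
m=eyes.camera_model("wrist");im=eyes.get_image("wrist");cv2.imwrite("pics/w1.png",im[:,:,::-1]);np.save("w1.npy",m,allow_pickle=True)
o=np.array([.5602,.0407,0]);R=np.array([[.9967,.0814,0],[-.0814,.9967,0],[0,0,1]])
for n,p in dict(pivot=(-63.5,75,54),rec1=(45.5,-1.5,54),rec2=(-45.5,-1.5,54),post0=(-8.5,75,85)).items(): print(n,proj(m,o+R@np.array(p)/1e3))
```

```text
1.9333 [0.50932777 0.03338126 0.247688  ] [[ 9.96993666e-01 -7.74818738e-02 -4.34988154e-04]
 [-7.74815432e-02 -9.96993518e-01  7.31602044e-04]
 [-4.90366267e-04 -6.95699051e-04 -9.99999638e-01]] 0.06002930674778834
pivot [[194.82124245 199.57674788]]
rec1 [[268.74147463  86.61479094]]
rec2 [[269.15143055 182.78613712]]
post0 [[181.55170502 149.17716138]]
```

View pics/w1.png

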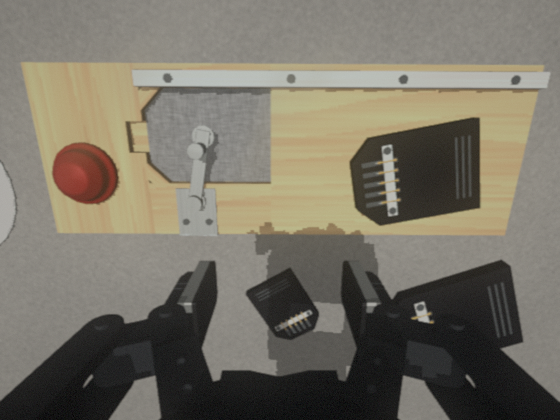

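The wrist view agrees with the prediction to about 2 px. The recess's -y corners are at (271,88) and (270,183), the post cap at (196,150), the leaf pad at (203,135), and the holder spans (350–480, 118–225).

Run:
```python
from h import *
m=np.load("w1.npy",allow_pickle=True).item();im=cv2.imread("pics/w1.png")
o=np.array([.5602,.0407,0]);R=np.array([[.9967,.0814,0],[-.0814,.9967,0],[0,0,1]])
f=lambda px,z:np.round((ray(m,px,z)-o)@R*1e3,1).tolist()
print("rec",f([[271,88],[270,183]],.054),"pad",f([203,135],.062),"post",f([196,150],.085),np.round(ray(m,[196,150],.085),4))
k=cv2.inRange(im,(0,0,0),(55,55,55));k[:110]=0;k[228:]=0;k[:,:340]=0;k[:,486:]=0
c=cv2.convexHull(max(cv2.findContours(k,0,1)[0],key=cv2.contourArea))
Q=np.array(f(c[:,0],.067))[:,:2].astype(np.float32);r=cv2.minAreaRect(Q);print(r,cv2.boxPoints(r).tolist())
```

```text
rec [[44.3, -3.6, 54.0], [-45.7, -2.4, 54.0]] pad [[2.0, 60.5, 62.0]] post [[-9.2, 62.3, 85.0]] [[0.5561 0.1035 0.085 ]]
((-32.113521575927734, -154.60366821289062), (87.36724090576172, 94.76358032226562), 10.87796688079834) [[-83.95399475097656, -116.317138671875], [-66.07041931152344, -209.37794494628906], [19.726951599121094, -192.89019775390625], [1.8433761596679688, -99.82939147949219]]
```

Emit:
{"op": "arm_command", "data": {
  "rows": "0.5 20 -36 0 0 0 0; 0.5 21 -37 10 0 0 0; 0.5 0 0 40 0 0 0; 0.5 0 0 40 0 0 0; 0.5 0 0 30 0 0 0"
}}

```text
time_s: 2.4
position: [0.5526, 0.0978, 0.126]
tool_rot: [[0.997, -0.082, -0.003], [-0.082, -0.997, -0.0], [-0.003, 0.0, -1.0]]
ft_force: [0.8, -0.2, -1.4]
grip_width: 0.0428
```

Emit:
{"op": "arm_command", "data": {
  "rows": "0.5 0 0 30 0 0 0; 0.5 0 0 12 0 0 0; 0.5 0 0 0 0 0 0; 0.8 0 0 0 0 0 0; 0.8 0 0 0 0 0 0",
  "squeeze": 20
}}

```text
time_s: 2.82
position: [0.5541, 0.0978, 0.088]
tool_rot: [[0.997, -0.082, 0.001], [-0.082, -0.997, 0.0], [0.001, -0.0, -1.0]]
ft_force: [-1.1, 3.3, 0.2]
grip_width: 0.0193
```

Emit:
{"op": "arm_command", "data": {
  "rows": "1 0 0 0 0 0 0; 1 0 0 0 0 0 0; 1 0 0 0 0 0 0; 1 0 0 0 0 0 0; 1 0 0 0 0 0 0",
  "squeeze": 20
}}

```text
time_s: 3.23
position: [0.5542, 0.0982, 0.0876]
tool_rot: [[0.997, -0.081, 0.002], [-0.081, -0.997, -0.0], [0.002, 0.0, -1.0]]
ft_force: [-1.7, 1.0, 6.2]
grip_width: 0.0105
```

Emit:
{"op": "arm_command", "data": {
  "rows": "1 -2.4 6.3 0 0 0 7; 1 -2.4 6.3 0 0 0 7; 1 -2.4 6.3 0 0 0 7; 1 -2.4 6.3 0 0 0 7; 1 -2.4 6.3 0 0 0 7"
}}

```text
time_s: 3.65
position: [0.533, 0.0727, 0.0875]
tool_rot: [[0.766, -0.643, 0.002], [-0.643, -0.766, 0.001], [0.001, -0.002, -1.0]]
ft_force: [-1.4, 3.7, 5.4]
grip_width: 0.0107
```

Emit:
{"op": "arm_command", "data": {
  "rows": "1 -2.4 6.3 0 0 0 7; 1 -2.4 6.3 0 0 0 7; 1 -2.4 6.3 0 0 0 7; 1 -2.4 6.3 0 0 0 7; 1 -2.4 6.3 0 0 0 7"
}}

```text
time_s: 4.07
position: [0.5013, 0.0639, 0.0876]
tool_rot: [[0.258, -0.966, 0.003], [-0.966, -0.258, 0.0], [0.0, -0.003, -1.0]]
ft_force: [0.6, 5.0, 5.2]
grip_width: 0.0111
```

Emit:
{"op": "arm_command", "data": {
  "rows": "1 -1.6 4 0 0 0 4; 1 0 0 0 0 0 0; 1 0 0 0 0 0 0; 1 0 0 0 0 0 0"
}}

```text
time_s: 4.4
position: [0.4967, 0.0643, 0.0875]
tool_rot: [[0.196, -0.981, 0.001], [-0.981, -0.196, 0.0], [0.0, -0.001, -1.0]]
ft_force: [-1.9, 1.6, 6.9]
grip_width: 0.0106
```

Emit:
{"op": "arm_command", "data": {
  "rows": "0.5 0 0 0 0 0 0; 0.5 0 0 0 0 0 0; 0.5 0 0 0 0 0 0; 0.5 0 0 -35 0 0 0; 0.5 0 0 -35 0 0 0"
}}

```text
time_s: 4.82
position: [0.4955, 0.0642, 0.1563]
tool_rot: [[0.196, -0.981, -0.005], [-0.981, -0.196, 0.0], [-0.001, 0.005, -1.0]]
ft_force: [1.4, -0.1, 1.2]
grip_width: 0.0427
```

Emit:
{"op": "arm_command", "data": {
  "rows": "1 28 18 0 0 0 0; 1 28 18 0 0 0 0; 1 28 18 0 0 0 0; 1 28 18 0 0 0 0; 1 28 18 0 0 0 0"
}}

```text
time_s: 5.23
position: [0.4349, -0.092, 0.1568]
tool_rot: [[0.197, -0.98, 0.0], [-0.98, -0.197, -0.0], [0.0, -0.0, -1.0]]
ft_force: [0.7, 0.0, 0.0]
grip_width: -0.0001
```

Emit:
{"op": "arm_command", "data": {
  "rows": "1 0 0 0 0 0 -7; 1 0 0 0 0 0 -7; 1 0 0 0 0 0 -7; 1 0 0 0 0 0 -7; 1 0 0 0 0 0 -7"
}}

```text
time_s: 5.65
position: [0.4356, -0.0909, 0.1567]
tool_rot: [[0.727, -0.686, -0.0], [-0.686, -0.727, -0.0], [0.0, 0.0, -1.0]]
ft_force: [0.3, -0.5, -0.0]
grip_width: 0.0003
```

Emit:
{"op": "arm_command", "data": {
  "rows": "1 0 0 0 0 0 -7; 1 0 0 0 0 0 -7; 1 0 0 0 0 0 -7; 1 0 0 0 0 0 -7; 1 0 0 0 0 0 -7"
}}

```text
time_s: 6.07
position: [0.4356, -0.0908, 0.1567]
tool_rot: [[0.989, -0.145, -0.0], [-0.145, -0.989, -0.0], [-0.0, 0.0, -1.0]]
ft_force: [-0.7, -0.0, -0.6]
grip_width: -0.0002
```

Emit:
{"op": "arm_command", "data": {
  "rows": "1 0 0 0 0 0 -4; 1 0 0 0 0 0 0; 1 0 0 0 0 0 0"
}}

```text
time_s: 6.32
position: [0.4356, -0.0907, 0.1567]
tool_rot: [[0.996, -0.084, -0.0], [-0.084, -0.996, -0.0], [-0.0, 0.0, -1.0]]
ft_force: [0.5, 0.1, -0.1]
grip_width: 0.0001
```

```bash
cat >> h.py <<'E'
O=np.array([.5594,.0393,0]);R=np.array([[.9967,.0814,0],[-.0814,.9967,0],[0,0,1]])
def st():
    s=readout.observe();print(s["time_s"],"shelf mm",np.round((s["position"]-O)@R*1e3,1),"yaw",round(np.degrees(np.arctan2(s["tool_rot"][1,0],s["tool_rot"][0,0])),2),"F",np.round(s["ft_force"]@R,1),s["grip_width"])
E
python3 - <<'E'
from h import *
st();im=eyes.get_image("top")[:,:,::-1];cv2.imwrite("pics/t2.png",cv2.resize(im[130:270,140:390],None,fx=3.2,fy=3.2,interpolation=2))
E
```

```text
6.3167 shelf mm [-112.8 -139.7  156.7] yaw -4.81 F [ 0.5  0.1 -0.1] 0.0001385871389283341
```

View pics/t2.png

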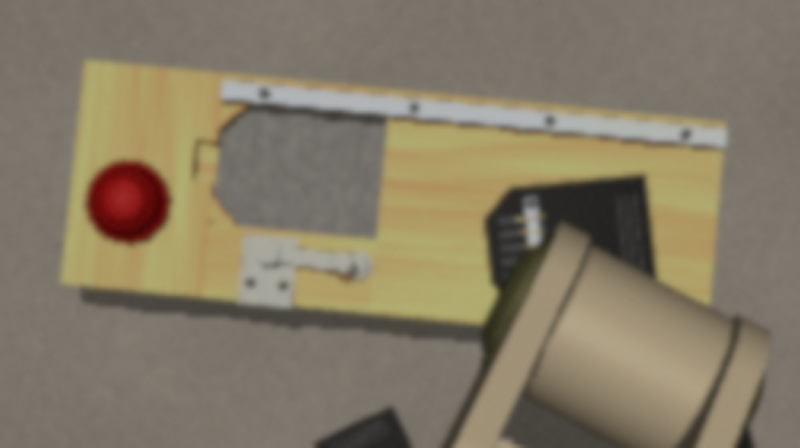

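The clip now lies along the front edge, clear of the recess, and the holder hasn't moved. Next I lower the closed fingers in front of the holder and push it to the fence.

Emit:
{"op": "arm_command", "data": {
  "rows": "1 0 0 35 0 0 0; 1 0 0 35 0 0 0; 1 0 0 12 0 0 0; 1 0 0 0 0 0 0; 1 15 0 0 0 0 0"
}}

```text
time_s: 6.78
position: [0.4489, -0.0913, 0.0745]
tool_rot: [[0.997, -0.083, -0.003], [-0.083, -0.997, 0.002], [-0.004, -0.001, -1.0]]
ft_force: [-0.3, 1.1, -0.1]
grip_width: 0.0001
```

Emit:
{"op": "arm_command", "data": {
  "rows": "1 5 0 0 0 0 0; 1 5 0 0 0 0 0; 1 5 0 0 0 0 0; 1 5 0 0 0 0 0; 1 5 0 0 0 0 0"
}}

```text
time_s: 7.2
position: [0.4755, -0.0938, 0.0752]
tool_rot: [[0.997, -0.082, -0.0], [-0.082, -0.997, 0.0], [-0.0, -0.0, -1.0]]
ft_force: [-3.7, 0.8, 2.9]
grip_width: -0.0001
```

Emit:
{"op": "arm_command", "data": {
  "rows": "1 4 0 0 0 0 0; 1 4 0 0 0 0 0; 1 2 0 0 0 0 0; 1 2 0 0 0 0 0; 1 0 0 0 0 0 0"
}}

```text
time_s: 7.62
position: [0.4878, -0.095, 0.0748]
tool_rot: [[0.997, -0.082, 0.0], [-0.082, -0.997, -0.0], [0.0, -0.0, -1.0]]
ft_force: [-1.4, 0.9, 1.2]
grip_width: 0.0002
```

Run:
```python
from h import *
st()
```

```text
7.6167 shelf mm [ -60.4 -139.7   74.8] yaw -4.68 F [-1.4  0.7  1.2] 0.0001941526453468775
```

Emit:
{"op": "arm_command", "data": {
  "rows": "1 2 0 0 0 0 0; 1 2 0 0 0 0 0; 1 2 0 0 0 0 0; 1 1 0 0 0 0 0; 1 0 0 0 0 0 0"
}}

```text
time_s: 8.03
position: [0.4912, -0.0943, 0.0746]
tool_rot: [[0.997, -0.081, -0.009], [-0.081, -0.997, 0.003], [-0.009, -0.002, -1.0]]
ft_force: [-19.3, 3.3, 14.0]
grip_width: -0.0001
```

Run:
```python
from h import *
st();m=eyes.camera_model("wrist");im=eyes.get_image("wrist");cv2.imwrite("pics/w2.png",im[:,:,::-1]);np.save("w2.npy",m,allow_pickle=True)
```

```text
8.0333 shelf mm [ -57.1 -138.7   74.6] yaw -4.63 F [-19.5   1.7  14. ] -0.0001462740554454411
```

View pics/w2.png

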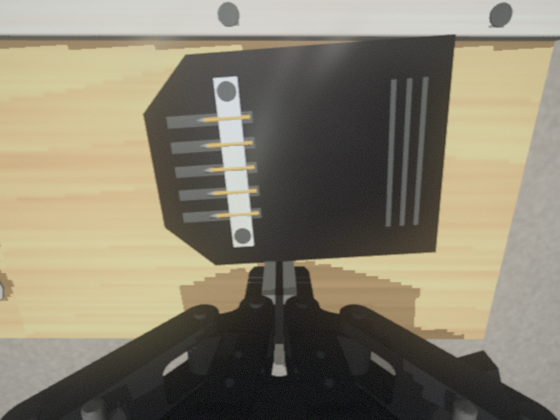

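Only the holder's rear corner, at (455,35), touches the fence. It is still about 4° off. I'll back off, shift towards its front end and push again there.

Emit:
{"op": "arm_command", "data": {
  "rows": "1 -8 0 0 0 0 0; 1 -4 -7 -1 0 0 0; 1 0 -7 0 0 0 0; 1 5 0 0 0 0 0; 1 3 0 0 0 0 0"
}}

```text
time_s: 8.5
position: [0.4921, -0.0806, 0.0759]
tool_rot: [[0.997, -0.081, -0.0], [-0.081, -0.997, 0.0], [-0.0, -0.0, -1.0]]
ft_force: [-5.7, 2.9, 4.7]
grip_width: 0.0001
```

Emit:
{"op": "arm_command", "data": {
  "rows": "1 2 0 0 0 0 0; 1 2 0 0 0 0 0; 1 1 0 0 0 0 0; 1 1 0 0 0 0 0; 1 0 0 0 0 0 0"
}}

```text
time_s: 8.92
position: [0.4966, -0.0808, 0.0754]
tool_rot: [[0.997, -0.081, -0.004], [-0.081, -0.997, 0.002], [-0.004, -0.002, -1.0]]
ft_force: [-7.3, 4.8, 4.8]
grip_width: 0.0002
```

Run:
```python
from h import *
st()
```

```text
8.9167 shelf mm [ -52.8 -124.8   75.4] yaw -4.65 F [-7.7  4.2  4.8] 0.00018621108559549446
```

Emit:
{"op": "arm_command", "data": {
  "rows": "1 1 0 0 0 0 0; 1 1 0 0 0 0 0; 1 1 0 0 0 0 0; 1 0 0 0 0 0 0"
}}

```text
time_s: 9.25
position: [0.4969, -0.0807, 0.0753]
tool_rot: [[0.997, -0.08, -0.011], [-0.08, -0.997, 0.003], [-0.011, -0.002, -1.0]]
ft_force: [-20.6, 3.5, 13.6]
grip_width: -0.0002
```

Run:
```python
from h import *
st();m=eyes.camera_model("wrist");im=eyes.get_image("wrist");cv2.imwrite("pics/w3.png",im[:,:,::-1]);np.save("w3.npy",m,allow_pickle=True)
```

```text
9.25 shelf mm [ -52.6 -124.7   75.3] yaw -4.61 F [-20.8   1.8  13.6] -0.00022376902424806606
```

View pics/w3.png

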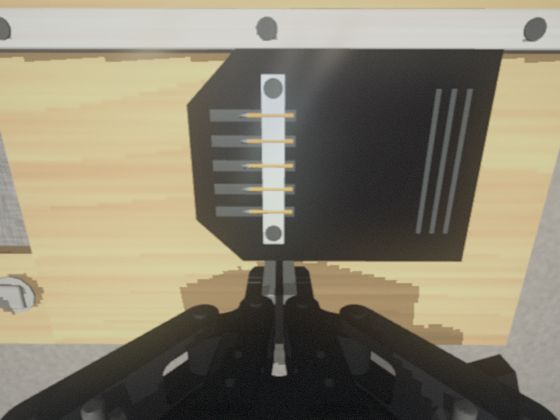

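The holder now lies flush along the fence, with its rear edge from (502,50) to (462,262).

Run:
```python
from h import *
m=np.load("w3.npy",allow_pickle=True).item()
f=lambda px,z:np.round((ray(m,px,z)-O)@R*1e3,1).tolist()
print("rear",f([[502,50],[462,262]],.067),"cut",f([[188,105],[196,220]],.067),"recess",f([[31,252]],.054))
```

```text
rear [[44.9, -207.7, 67.0], [-43.2, -208.6, 67.0]] cut [[25.1, -88.7, 67.0], [-22.9, -88.0, 67.0]] recess [[-44.8, -0.8, 54.0]]
```

Emit:
{"op": "arm_command", "data": {
  "rows": "1 -15 0 0 0 0 0; 1 0 0 -35 0 0 0; 1 20 34 -15 0 0 0; 1 20 36 0 0 0 0; 1 26 30 0 0 0 0"
}}

```text
time_s: 9.72
position: [0.5442, -0.1876, 0.1272]
tool_rot: [[0.997, -0.081, 0.003], [-0.081, -0.997, -0.002], [0.003, 0.002, -1.0]]
ft_force: [0.1, 1.0, 0.2]
grip_width: 0.0001
```

Emit:
{"op": "arm_command", "data": {
  "rows": "1 0 15 0 0 0 0; 1 0 0 0 0 0 0; 1 0 0 0 0 0 0"
}}

```text
time_s: 9.97
position: [0.5417, -0.2005, 0.1251]
tool_rot: [[0.997, -0.083, -0.001], [-0.083, -0.997, 0.001], [-0.001, -0.001, -1.0]]
ft_force: [-0.3, 0.2, 0.5]
grip_width: -0.0003
```

Run:
```python
from h import *
st()
```

```text
9.9667 shelf mm [   1.9 -240.4  125.1] yaw -4.74 F [-0.3  0.1  0.5] -0.0003106736895896273
```

Emit:
{"op": "arm_command", "data": {
  "rows": "1 0 0 35 0 0 0; 1 0 0 17 0 0 0; 1 0 0 0 0 0 0; 1 0 -8 0 0 0 0; 1 0 -8 0 0 0 0"
}}

```text
time_s: 10.38
position: [0.5429, -0.1827, 0.0737]
tool_rot: [[0.997, -0.081, -0.0], [-0.081, -0.997, 0.0], [-0.0, -0.0, -1.0]]
ft_force: [-0.6, -0.2, 0.3]
grip_width: 0.0
```

Emit:
{"op": "arm_command", "data": {
  "rows": "1 0.1 -8 0 0 0 0; 1 0.1 -8 0 0 0 0; 1 0.1 -8 0 0 0 0; 1 0.1 -8 0 0 0 0; 1 0.1 -8 0 0 0 0"
}}

```text
time_s: 10.8
position: [0.5464, -0.1439, 0.0738]
tool_rot: [[0.997, -0.081, -0.001], [-0.081, -0.997, -0.001], [-0.001, 0.001, -1.0]]
ft_force: [-4.7, -5.3, 0.6]
grip_width: -0.0003
```

Emit:
{"op": "arm_command", "data": {
  "rows": "1 0.1 -8 0 0 0 0; 1 0.1 -8 0 0 0 0; 1 0.1 -8 0 0 0 0; 1 0.1 -8 0 0 0 0; 1 0.1 -8 0 0 0 0"
}}

```text
time_s: 11.22
position: [0.5497, -0.1043, 0.0737]
tool_rot: [[0.997, -0.081, -0.002], [-0.081, -0.997, -0.001], [-0.002, 0.001, -1.0]]
ft_force: [-6.1, -6.8, 2.8]
grip_width: 0.0001
```

Run:
```python
from h import *
st()
```

```text
11.2167 shelf mm [   2.1 -143.9   73.7] yaw -4.64 F [-5.5 -7.3  2.8] 6.31549728461587e-05
```

Emit:
{"op": "arm_command", "data": {
  "rows": "1 0 -8 0 0 0 0; 1 0 -8 0 0 0 0; 1 0 -8 0 0 0 0; 1 0 -8 0 0 0 0; 1 0 -8 0 0 0 0"
}}

```text
time_s: 11.63
position: [0.553, -0.0644, 0.0737]
tool_rot: [[0.997, -0.081, -0.002], [-0.081, -0.997, -0.001], [-0.002, 0.001, -1.0]]
ft_force: [-4.7, -6.8, 2.7]
grip_width: 0.0002
```

Emit:
{"op": "arm_command", "data": {
  "rows": "1 -0.2 -8 0 0 0 0; 1 0 -8 0 0 0 0; 1 0 -6 0 0 0 0; 1 0 -6 0 0 0 0; 1 0 -6 0 0 0 0"
}}

```text
time_s: 12.05
position: [0.5558, -0.0303, 0.0738]
tool_rot: [[0.997, -0.081, -0.001], [-0.081, -0.997, -0.001], [-0.001, 0.001, -1.0]]
ft_force: [-3.6, -4.6, 2.2]
grip_width: 0.0001
```

Run:
```python
from h import *
st();m=eyes.camera_model("wrist");im=eyes.get_image("wrist");cv2.imwrite("pics/w4.png",im[:,:,::-1])
```

```text
12.05 shelf mm [  2.1 -69.7  73.8] yaw -4.64 F [-3.2 -4.8  2.2] 0.0001217660870533364
```

View pics/w4.png

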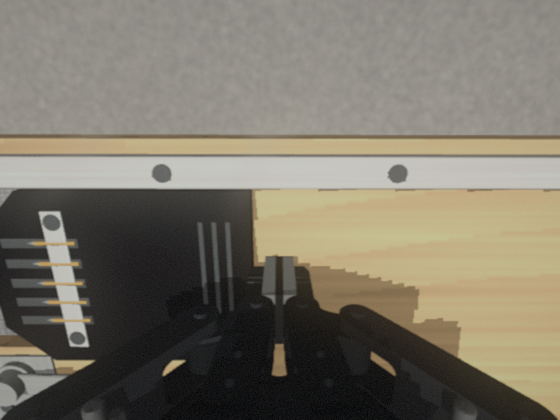

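The rear edge is at column 255, still square to the fence, and the cut end is over the recess. I'll keep pushing.

Emit:
{"op": "arm_command", "data": {
  "rows": "1 0 -5 0 0 0 0; 1 0 -5 0 0 0 0; 1 0 -5 0 0 0 0; 1 0 -5 0 0 0 0; 1 0 -5 0 0 0 0"
}}

```text
time_s: 12.52
position: [0.5578, -0.0063, 0.074]
tool_rot: [[0.997, -0.081, -0.001], [-0.081, -0.997, -0.002], [-0.001, 0.002, -1.0]]
ft_force: [-4.9, -8.7, 6.7]
grip_width: -0.0001
```

Emit:
{"op": "arm_command", "data": {
  "rows": "1 0 -5 1 0 0 0; 1 0 -5 0.5 0 0 0; 1 0 -5 0 0 0 0; 1 0 -4 0 0 0 0; 1 0 0 0 0 0 0"
}}

```text
time_s: 12.93
position: [0.5598, 0.0118, 0.0742]
tool_rot: [[0.997, -0.081, 0.001], [-0.081, -0.997, -0.004], [0.001, 0.004, -1.0]]
ft_force: [-5.1, -9.8, 10.9]
grip_width: -0.0003
```

Run:
```python
from h import *
st()
```

```text
12.9333 shelf mm [  2.6 -27.4  74.2] yaw -4.63 F [ -4.3 -10.1  10.9] -0.00025449139928170435
```

Emit:
{"op": "arm_command", "data": {
  "rows": "1 0 -3 0 0 0 0; 1 0 -3 0 0 0 0; 1 0 -3 0 0 0 0; 1 0 -2 0 0 0 0; 1 0 0 0 0 0 0"
}}

```text
time_s: 13.35
position: [0.5609, 0.0237, 0.073]
tool_rot: [[0.997, -0.081, 0.001], [-0.081, -0.997, -0.002], [0.001, 0.002, -1.0]]
ft_force: [-3.4, -7.5, 7.6]
grip_width: -0.0004
```

Run:
```python
from h import *
st();m=eyes.camera_model("wrist");im=eyes.get_image("wrist");cv2.imwrite("pics/w5.png",im[:,:,::-1])
```

```text
13.35 shelf mm [  2.7 -15.4  73. ] yaw -4.65 F [-2.8 -7.7  7.6] -0.00038033709957761543
```

View pics/w5.png

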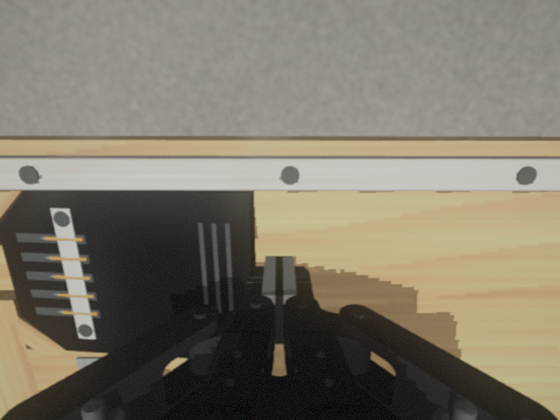

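Emit:
{"op": "arm_command", "data": {
  "rows": "1 0 -1.5 0 0 0 0; 1 0 -1 0 0 0 0; 1 0 -1 0 0 0 0; 1 0 0 0 0 0 0"
}}

```text
time_s: 13.73
position: [0.5612, 0.0282, 0.0721]
tool_rot: [[0.997, -0.081, 0.0], [-0.081, -0.997, 0.001], [0.0, -0.001, -1.0]]
ft_force: [-0.6, -0.5, 0.3]
grip_width: -0.0004
```

Run:
```python
from h import *
st()
```

```text
13.7333 shelf mm [  2.7 -11.   72.1] yaw -4.67 F [-0.5 -0.6  0.3] -0.0003520643663879558
```

Emit:
{"op": "arm_command", "data": {
  "rows": "1 0 6 0 0 0 0; 1 0 0 -30 0 0 0; 1 0 -6 -40 0 0 0; 1 -20 0 -35 0 0 0; 1 -20 0 -35 0 0 0"
}}

```text
time_s: 14.15
position: [0.521, 0.0307, 0.2134]
tool_rot: [[0.997, -0.081, 0.0], [-0.081, -0.997, 0.0], [0.0, -0.0, -1.0]]
ft_force: [0.7, -0.3, 0.4]
grip_width: 0.0005
```

Emit:
{"op": "arm_command", "data": {
  "rows": "0.5 -12 0 -35 0 0 0; 0.5 0 0 0 0 0 0; 0.5 0 0 0 0 0 0"
}}

```text
time_s: 14.4
position: [0.5095, 0.0316, 0.2489]
tool_rot: [[0.997, -0.081, 0.004], [-0.081, -0.997, -0.0], [0.004, 0.0, -1.0]]
ft_force: [-0.1, -0.3, -0.9]
grip_width: 0.0361
```

Run:
```python
from h import *
st();m=eyes.camera_model("wrist");im=eyes.get_image("wrist");cv2.imwrite("pics/w6.png",im[:,:,::-1]);np.save("w6.npy",m,allow_pickle=True)
for p in ((45.5,-1.5,54),(-45.5,-1.5,54),(44,0,57),(-44,0,57),(-61.5,20,85)): print(p,proj(m,O+R@np.array(p)/1e3).round(1))
```

```text
14.4 shelf mm [-49.1 -11.7 248.9] yaw -4.67 F [-0.  -0.3 -0.9] 0.03614251095011175
(45.5, -1.5, 54) [[267.9  89. ]]
(-45.5, -1.5, 54) [[268.7 184.5]]
(44, 0, 57) [[266.2  90.6]]
(-44, 0, 57) [[267.1 183.7]]
(-61.5, 20, 85) [[245.1 208.4]]
```

View pics/w6.png

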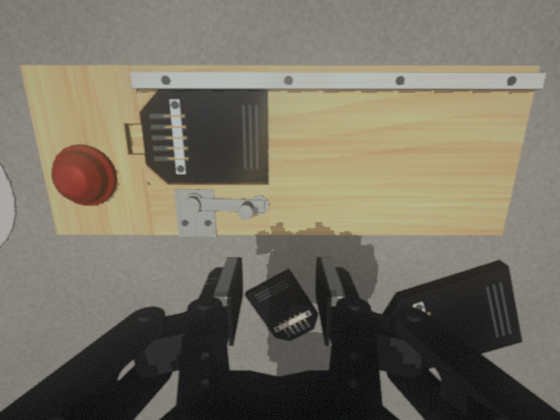

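The wrist view shows the holder filling the recess, with its rear edge at column 268 between rows 90 and 184 as predicted for seated. The clip is parked in front with its post cap at (248,210).

Run:
```python
from h import *
m=np.load("w6.npy",allow_pickle=True).item();im=cv2.imread("pics/w6.png")
k=cv2.inRange(im,(0,0,0),(60,60,60));k[:84]=0;k[190:]=0;k[:,:135]=0;k[:,280:]=0
c=cv2.convexHull(max(cv2.findContours(k,0,1)[0],key=cv2.contourArea))
Q=((ray(m,c[:,0],.057)-O)@R*1e3)[:,:2].astype(np.float32);r=cv2.minAreaRect(Q);print(r,Q.min(0),Q.max(0))
print("post",((ray(m,[248,210],.085)-O)@R*1e3).round(1),ray(m,[248,210],.085).round(4))
```

```text
((-7.29083251953125, 55.0482177734375), (56.64775085449219, 78.57201385498047), 79.69772338867188) [-41.32746   24.698092] [33.90166 89.10077]
post [[-63.1  17.3  85. ]] [[0.4979 0.0617 0.085 ]]
```

Mask was poor. I'll check the height by touch instead: press gently near the rear of the holder, where a seated top should give contact at TCP z ≈ 74 mm.

Emit:
{"op": "arm_command", "data": {
  "rows": "1 24 -16 30 0 0 0; 1 25 -16 30 0 0 0; 1 0 0 40 0 0 0; 1 0 0 40 0 0 0; 1 0 0 28 0 0 0"
}}

```text
time_s: 14.87
position: [0.5588, 0.0597, 0.0741]
tool_rot: [[0.997, -0.081, -0.007], [-0.081, -0.997, 0.001], [-0.007, -0.0, -1.0]]
ft_force: [0.2, 0.7, -0.0]
grip_width: -0.0001
```

Emit:
{"op": "arm_command", "data": {
  "rows": "1 0 0 2 0 0 0; 1 0 0 1 0 0 0; 1 0 0 1 0 0 0; 1 0 0 1 0 0 0; 1 0 0 0 0 0 0"
}}

```text
time_s: 15.28
position: [0.5599, 0.0594, 0.0741]
tool_rot: [[0.997, -0.081, -0.002], [-0.081, -0.997, 0.0], [-0.002, -0.0, -1.0]]
ft_force: [-3.6, -0.1, 7.9]
grip_width: 0.0001
```

Emit:
{"op": "arm_command", "data": {
  "rows": "1 0 0 1 0 0 0; 1 0 0 1 0 0 0; 1 0 0 1 0 0 0; 1 0 0 0 0 0 0"
}}

```text
time_s: 15.62
position: [0.56, 0.0594, 0.0739]
tool_rot: [[0.997, -0.081, -0.0], [-0.081, -0.997, -0.0], [-0.0, 0.0, -1.0]]
ft_force: [-12.2, -0.6, 32.9]
grip_width: -0.0001
```

Contact came at TCP z = 74 mm, so the top is at 57 mm and the holder is seated. Next, back to the clip post.

Emit:
{"op": "arm_command", "data": {
  "rows": "1 0 0 -30 0 0 0; 0.5 0 0 -35 0 0 0; 0.5 -21 0 -25 0 0 7; 0.5 0 0 0 0 0 7; 0.5 0 0 0 0 0 7"
}}

```text
time_s: 16.03
position: [0.5394, 0.0611, 0.1624]
tool_rot: [[0.899, -0.439, 0.002], [-0.439, -0.899, -0.0], [0.002, -0.001, -1.0]]
ft_force: [0.9, -1.3, -1.3]
grip_width: 0.0425
```

Emit:
{"op": "arm_command", "data": {
  "rows": "0.5 0 0 0 0 0 7; 0.5 0 0 0 0 0 7; 0.5 0 0 0 0 0 7; 0.5 0 0 0 0 0 7; 0.5 0 0 0 0 0 7"
}}

```text
time_s: 16.45
position: [0.5394, 0.061, 0.1605]
tool_rot: [[0.484, -0.875, -0.002], [-0.875, -0.484, 0.0], [-0.001, 0.001, -1.0]]
ft_force: [0.5, -0.8, -0.9]
grip_width: 0.0428
```

Emit:
{"op": "arm_command", "data": {
  "rows": "0.5 0 0 0 0 0 7; 0.5 0 0 0 0 0 7; 0.5 0 0 0 0 0 4; 0.5 0 0 0 0 0 0; 0.5 0 0 0 0 0 0"
}}

```text
time_s: 16.87
position: [0.5394, 0.061, 0.1608]
tool_rot: [[0.199, -0.98, -0.001], [-0.98, -0.199, 0.0], [-0.0, 0.001, -1.0]]
ft_force: [0.1, 0.5, -0.5]
grip_width: 0.0423
```

Emit:
{"op": "arm_command", "data": {
  "rows": "0.5 -5 21 0 0 0 0; 0.5 -5.5 20.5 0 0 0 0; 0.5 0 0 35 0 0 0; 0.5 0 0 30 0 0 0; 0.5 0 0 8 0 0 0"
}}

```text
time_s: 17.28
position: [0.4948, 0.0634, 0.0851]
tool_rot: [[0.198, -0.98, -0.006], [-0.98, -0.198, 0.001], [-0.002, 0.006, -1.0]]
ft_force: [-0.9, 0.7, -1.0]
grip_width: 0.0426
```

Emit:
{"op": "arm_command", "data": {
  "rows": "1 0 0 0 0 0 0; 1 0 0 0 0 0 0; 1 0 0 0 0 0 0; 1 0 0 0 0 0 0; 1 0 0 0 0 0 0",
  "squeeze": 30
}}

```text
time_s: 17.7
position: [0.4975, 0.063, 0.0896]
tool_rot: [[0.197, -0.98, 0.002], [-0.98, -0.197, -0.001], [0.001, -0.002, -1.0]]
ft_force: [1.1, -2.3, 1.1]
grip_width: 0.01
```

Emit:
{"op": "arm_command", "data": {
  "rows": "1 1.6 -6.5 -0.5 0 0 -7; 1 1.6 -6.5 -0.5 0 0 -7; 1 1.6 -6.5 -0.5 0 0 -7; 1 1.6 -6.5 0 0 0 -7; 1 1.6 -6.5 0 0 0 -7"
}}

```text
time_s: 18.12
position: [0.5289, 0.0692, 0.0909]
tool_rot: [[0.727, -0.686, -0.001], [-0.686, -0.727, -0.001], [0.0, 0.002, -1.0]]
ft_force: [-4.1, -3.8, 4.9]
grip_width: 0.0097
```

Emit:
{"op": "arm_command", "data": {
  "rows": "1 1.6 -6.5 0 0 0 -7; 1 1.6 -6.5 0 0 0 -7; 1 1.6 -6.5 0 0 0 -7; 1 1.6 -6.5 0 0 0 -7; 1 1.6 -6.5 0 0 0 -7"
}}

```text
time_s: 18.53
position: [0.5529, 0.0931, 0.091]
tool_rot: [[0.989, -0.145, 0.003], [-0.145, -0.989, -0.001], [0.003, 0.001, -1.0]]
ft_force: [0.1, -3.5, 0.5]
grip_width: 0.0099
```

Emit:
{"op": "arm_command", "data": {
  "rows": "1 1.6 -6.5 0 0 0 -7; 1 0 0 0 0 0 0; 1 0 0 0 0 0 0"
}}

```text
time_s: 18.78
position: [0.5559, 0.1002, 0.091]
tool_rot: [[0.999, -0.033, 0.005], [-0.033, -0.999, 0.001], [0.005, -0.001, -1.0]]
ft_force: [6.1, 1.6, 0.5]
grip_width: 0.0099
```

Run:
```python
from h import *
st()
```

```text
18.7833 shelf mm [-8.4 60.4 91. ] yaw -1.87 F [5.9 2.1 0.5] 0.009876983428074408
```

Clip angle is about 0.26 rad. I'll release it, rise and look.

Emit:
{"op": "arm_command", "data": {
  "rows": "0.5 0 0 0 0 0 0; 0.5 0 0 0 0 0 0; 0.5 0 0 0 0 0 0; 0.5 0 0 -30 0 0 0; 0.5 -12 20 -40 0 0 0"
}}

```text
time_s: 19.2
position: [0.5424, 0.0836, 0.1547]
tool_rot: [[1.0, -0.029, -0.005], [-0.029, -1.0, 0.001], [-0.005, -0.001, -1.0]]
ft_force: [-0.2, 0.0, -0.6]
grip_width: 0.0424
```

Emit:
{"op": "arm_command", "data": {
  "rows": "0.5 -20 30 -35 0 0 0; 0.5 -16 20 -40 0 0 0; 0.5 0 0 -14 0 0 0; 0.5 0 0 0 0 0 0; 0.5 0 0 0 0 0 0"
}}

```text
time_s: 19.62
position: [0.511, 0.0406, 0.2343]
tool_rot: [[1.0, -0.031, 0.001], [-0.031, -1.0, 0.0], [0.001, -0.0, -1.0]]
ft_force: [0.4, -0.6, -0.4]
grip_width: 0.0428
```

Run:
```python
from h import *
st();m=eyes.camera_model("wrist");im=eyes.get_image("wrist")[:,:,::-1];a=cv2.resize(im[50:250,0:300],None,fx=2,fy=2,interpolation=2)
cv2.imwrite("pics/w7.png",a);np.save("w7.npy",m,allow_pickle=True)
for p in ((44,0,57),(-44,0,57),(24,120,57),(-24,120,57)): print(p,((proj(m,O+R@np.array(p)/1e3)-[0,50])*2).round(1))
```

```text
19.6167 shelf mm [-48.4  -2.6 234.3] yaw -1.75 F [ 0.4 -0.6 -0.4] 0.042845720854902965
(44, 0, 57) [[562.6  79.4]]
(-44, 0, 57) [[552.7 273.8]]
(24, 120, 57) [[292.2 112.2]]
(-24, 120, 57) [[299.6 219.5]]
```

View pics/w7.png

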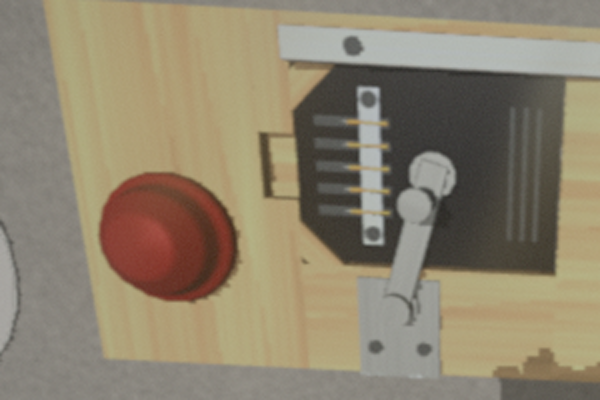

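The clip lies across the holder. The holder corners at (566,79), (554,273), (294,112) and (300,219) are within 4 zoomed px (about 2 mm) of the seated prediction. Handing in.

```bash
python3 -c "
from rig import env
print(env.close_job())"
```

```text
the job is handed in; nothing more can be done
None
```

The holder is in the recess with the clip swung back across it. I handed the job in at about 19.7 s; no verdict is reported.

**What I did:**
- I pinched the clip post and swung the clip out to about 1.59 rad.
- With the closed fingertips I pushed the holder flush to the fence, then slid it along the fence into the recess. The first push left it about 4° off, so I backed off and pushed again nearer its front end.
- I then swung the clip back to about 0.26 rad, let go and backed off.

**Last checks:**
- **Holder seated:** a press near its rear met resistance at the seated height, with the top 3 mm above the shelf. That press peaked at 33 N at the wrist. After the clip went back on, its corners were within about 2 mm of where they should be, and square.
- **Clip:** it lies across the holder in the final picture. I couldn't measure the pad's force on the holder directly.
- **Robot:** it was clear of everything, with wrist force near zero.
- **Bystanders:** the lens looked unmoved in the final picture. I didn't measure the lens, punch, locknut or disc again, but the arm never touched down near them.
- **One failed check:** a colour-mask measurement of the seated holder didn't work because it caught only part of it, so I relied on the press and the corner positions instead.

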